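Open the tight tea tin in the rack's holding shoe

ROBOT

A 6-joint arm with a two-finger parallel gripper is mounted at the origin on the work surface. World frame = base frame: x ahead of the robot, y to its left, z up, the work surface at z = 0. Lengths are in m, angles in rad, forces in N, time in s.
With the tool pointing down it reaches from about 0.25 to 0.85 m from the base axis. Payload 12.5 kg.
Tool frame: the origin (TCP) lies on the centre line of the jaws, within the pads' length; the fingertips stand 11 mm ahead of it and the grasp point (between the pads) lies 8 mm behind it; y points along the fingers, z is the direction in which the jaws open and shut, and the axes are right-handed (so a half turn about y gives the same grasp; the last joint's range is limited). The gripper opens to 93 mm and grips with 3 to 60 N. Pads are 15 mm wide; open, the fingers measure 128 mm over their backs; the gripper's body (75 mm by 188 mm) begins 65 mm behind the grasp point.
Start: joints at [1.123, 0.351, 1.652, -0, 1.139, -0.085], TCP at [0.195, 0.514, 0.23] pointing down, gripper open.
Joint ranges: [-2.75, 2.75], [-0.79, 2.1], [0.01, 2.65], [-1.57, 4.71], [0.07, 3.14], [-2.87, 2.87]. Speed limits (rad/s): [2.22, 2.22, 2.79, 3.14, 3.14, 3.14].

INTERFACE

Orientations are given as a unit quaternion [w, x, y, z].
In Python, from bench import bot gives the robot as it stands.
- The arm moves only by the shell command python3 -m crank 'ROWS' [FORCE]. ROWS is JSON, a list of rows, each a list of 3 entries, a list of its own where there are three numbers: the shift along the tool's x, y, z in mm, then the turn, a rotation vector about the tool's x, y, z in degrees, then the opening, from 0 (shut) to 1 (fully open). In form: [[[x, y, z], [wx, wy, wz], jaw], ...]. A call has 1 to 8 rows; each row is the pose to reach, as a shift and turn from the pose commanded when the call began, along the tool's axes at that moment; what a row does not reach only later rows make up. A row lasts 1/10 s, in which the tool goes at most 50 mm and 8.59 degrees, less where a joint would pass 70% of its speed; a pose out of reach is approached as far as the arm can. A call with a gripper value outside its range is refused whole. The fingers move at their own pace and stop on an object; FORCE is the grip in N (left out, the last holds). Time passes only in rows, so rows that repeat a pose let the fingers close. It gives the time, the measured TCP pose, the force and the opening at its end, in the units of the state.
- bot.sense(): the state, without advancing time (a new reading comes with each control period).
- bot.snapshot(name): name is "side" or "top" or "wrist"; returns a dict with "img" (480x640x3 uint8, blue, green, red), "depth" (480x640 float32, m along the optical axis (not along the pixel's ray), 0 where there is no reading), "K" (3x3 intrinsics, pixels), "xyz" and "orientation" of the camera in the world; the wrist camera has in their place "hand_eye" (4x4, takes a point from camera to tool coordinates, whose origin is the TCP and whose axes are the tool frame's). Camera axes: x right, y down, z forward; pixel columns grow to the right and rows downward; lengths in m; the calibration is good to about 2 mm. The wrist camera is an equidistant fisheye: a pixel r from the principal point sees the ray r / f radians off the axis. A picture is of the moment at which its call begins: read the wrist's pose just before it.
- bot.finish_job(): hands the job in, once; it reports no verdict.
The state is a dict: "clock": time; "joint_pos": joint angles; "qvel": joint speeds; "joint_efforts": joint torques, N m; "tool_pos": TCP position; "tool_rot": TCP orientation; "wrist_force": force on the tool from outside, world axes, zero at the start; "wrist_torque": the same for the moment, N m; "width": finger opening in m.
Only numpy, scipy, OpenCV 4.12 (cv2) and the standard library are available. Lean on these libraries where they do the work, as an engineer would, in place of code of your own. Each camera call takes 0.05 s, during which the arm holds its last target.

TASK

Open the tea tin that stands in front of the dish rack: slide it along the table into the orange holding shoe under the rack's middle tier until you feel it stop (do not ram it), so that the shoe holds its foot down by its two ears, then draw the tight lid straight up off it. Set the lid down without dropping it, tag up, in the middle of the steel plate whose tags have the same colour as the lid's tag; leave the open tin standing in the shoe, the other tin shut, and everything else where it stands.

Things in the scene. Friction and masses are not known exactly. Their poses are not given: they have to be found in the camera images.
- rack: White three-tier dish rack, fixed, with an orange holding shoe on the table. Origin: on the table under the middle tier's front edge, mid opening; x level into the rack, z up. Legs at y = +-160 mm, from x = 23 mm on. Square the tin to the rack (x along x, either way round) before it enters the shoe, and press it with less than 40 N.
- tier_edge (a point): Middle of the lower front edge of the rack's middle tier, 255 mm above the table. The tier, a slatted shelf 334 mm wide, runs from here 245 mm into the rack (+x), over the shoe: an upright gripper strikes it when the tin goes home, so the tool must lean 35 to 45 degrees, its body back out of the rack and its fingers pointing in.
- shoe_mid (a point): On the table, axes as the rack's: where the tin's centre stands when home, within 25 mm in x and 4 mm in y. The shoe's setting in x differs each time and is not measured: feel for it. More than about 8 mm short of home the tin's ears are not held. The shoe opens towards -x and stays put under 40 N.
- shoe_mouth (a point): On the table, 50 mm before shoe_mid. The shoe's flared mouth, about 115 mm wide, begins here within 25 mm in x. Inside: side walls 85 mm apart, 21 mm high; two short lips 63 mm apart, 13 mm above the table, fronts bent up, reach over the ears from 5 mm before to 14 mm past the home centre; a 35 mm high end wall stops the foot.
- tin_green: Blue tea tin, green labels. Origin: centre of underside; x, y square to its sides. Foot 56x56x8 mm with an ear mid each y side (12 mm along x, 8 thick, 76 over both ears), body 56x56 to 45 mm, 45x45 neck to 95 mm in the lid; 102 mm tall shut; 0.2-0.4 kg. Either tin may be the one before the rack (turned up to 20 deg against it); the other stands back right (x over 0.72 m).
- tin_red: Blue tea tin, red labels. Origin: centre of underside; x, y square to its sides. Foot 56x56x8 mm with an ear mid each y side (12 mm along x, 8 thick, 76 over both ears), body 56x56 to 45 mm, 45x45 neck to 95 mm in the lid; 102 mm tall shut; 0.2-0.4 kg. Either tin may be the one before the rack (turned up to 20 deg against it); the other stands back right (x over 0.72 m).
- lid_green: Blue lid of that tin, round green tag on top: 56x56 mm, 56 mm tall, walls 3 mm, 70 g. Origin: centre of its open rim below; axes as the tin's. Shut, it lies 45.5 mm above the tin's origin. Springs on the tin's x sides hold it: drawing it straight up takes 8-22 N, far more than the tin weighs; free after 52 mm. Grip firmly (60 N or more) across the y sides.
- lid_red: Blue lid of that tin, round red tag on top: 56x56 mm, 56 mm tall, walls 3 mm, 70 g. Origin: centre of its open rim below; axes as the tin's. Shut, it lies 45.5 mm above the tin's origin. Springs on the tin's x sides hold it: drawing it straight up takes 8-22 N, far more than the tin weighs; free after 52 mm. Grip firmly (60 N or more) across the y sides.
- plate_green: Stainless steel plate with two green tags on its rim: 196 mm across, rim 16 mm high, flat floor 4 mm above the table and 146 mm across. Origin: centre of its underside.
- plate_red: Stainless steel plate with two red tags on its rim: 196 mm across, rim 16 mm high, flat floor 4 mm above the table and 146 mm across. Origin: centre of its underside.
- flask: Green food flask with a white flip-top lid, 110 mm wide, 194 mm high; a bystander. Origin: centre of its underside.
- mug: White ceramic mug, 80 mm wide, 95 mm high; a bystander. Origin: centre of its underside.
- cup: Blue plastic cup, 76 mm wide, 100 mm high; a bystander. Origin: centre of its underside.
- spoon: Wooden spoon lying flat, 240 mm long along its x axis; a bystander. Origin: on its underside.
Not all that is in view belongs to the job. What is shaped like the lid_green but yellow is not meant.

How it is judged:
By the outcome, as a careful person would: the job done as asked, in the order asked, and still so for the second after the job is handed in, with the robot touching nothing.
It also fails if it takes over 48 s, if anything falls off the work surface, if the arm or the gripper's body presses on something with over 40 N, if the wrist force passes 120 N, or if a joint passes its speed limit or range.

## Working session

There is one attempt and no reset: what is moved stays moved. The work goes in short steps, Python scripts to look and compute and a shell command to move; the robot and the scene stay as the last step left them, time stands still between calls to the robot, and variables do not carry over. Pictures are saved under pics/ and viewed, and the job is handed in when it is done.

```bash
ls; mkdir -p pics
python3 - <<'E'
from bench import bot
import cv2,numpy as np
s=bot.sense()
for k,v in s.items(): print(k,np.round(v,4))
for n in("side","top"):
    d=bot.snapshot(n); cv2.imwrite(f"pics/{n}0.png",d["img"]); np.savez(f"{n}0.npz",**d)
    print(n,d["K"],d["xyz"],d["orientation"])
E
```

```text
pics
clock 0.0
joint_pos [ 1.1234  0.3513  1.6524 -0.      1.1391 -0.0846]
qvel [ 0.0003 -0.0004 -0.0002  0.0009  0.0004  0.0003]
joint_efforts [-1.8000e-03 -4.9732e+01 -2.8525e+01  6.9800e-02  2.5800e-02 -1.0000e-04]
tool_pos [0.195  0.5139 0.2291]
tool_rot [-0.6951  0.6959 -0.1277  0.1275]
wrist_force [-0.1285 -0.2949 -0.5042]
wrist_torque [-0.0289  0.002  -0.0183]
width 0.0931
side [[565.65105168   0.         317.91417707]
 [  0.         565.65105168 245.8600149 ]
 [  0.           0.           1.        ]] [ 0.38323289 -1.24171996  0.9436971 ] [-0.48449804  0.87301397 -0.04616572  0.03125683]
top [[540.54535491   0.         313.74154502]
 [  0.         540.54535491 233.6362267 ]
 [  0.           0.           1.        ]] [0.29924105 0.02042922 1.34626067] [ 0.0730617  -0.68479153  0.72071303 -0.07934274]
```

View pics/side0.png

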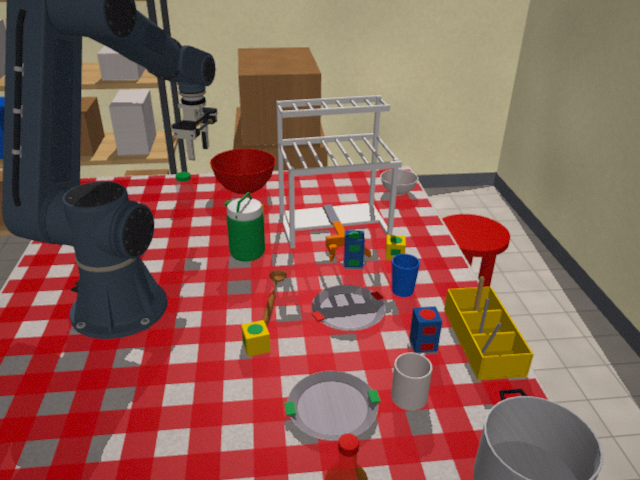

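View pics/top0.png

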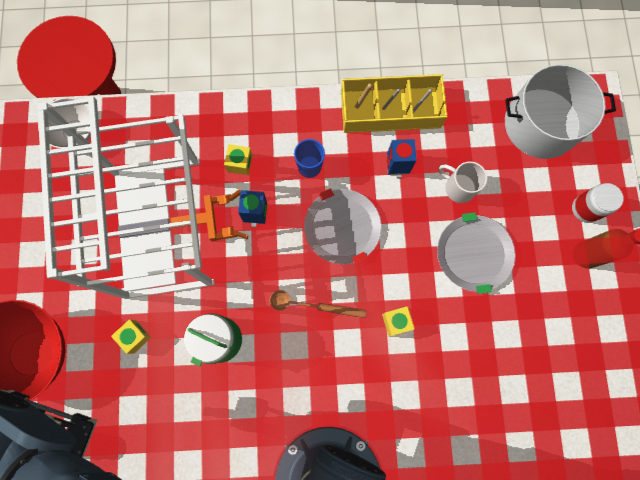

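The tin before the rack is blue with a green tag (top ~(252,202), side ~(354,248)). The red-tagged blue tin is at top (402,155), back right. The yellow look-alikes are at (237,157), (129,336) and (399,321). The green-tagged plate is at top (476,253). I'll confirm with a crop and measure.

```bash
cat > h.py <<'E'
import numpy as np,cv2
from scipy.spatial.transform import Rotation as R
def rot(q): return R.from_quat([q[1],q[2],q[3],q[0]]).as_matrix()
def load(n): return dict(np.load(n))
def ray(d,uv):
    uv=np.atleast_2d(uv).astype(float);K=d["K"]
    r=np.c_[(uv[:,0]-K[0,2])/K[0,0],(uv[:,1]-K[1,2])/K[1,1],np.ones(len(uv))]
    return r@rot(d["orientation"]).T
def onplane(d,uv,z):
    r=ray(d,uv);c=d["xyz"];return c+r*((z-c[2])/r[:,2])[:,None]
def cloud(d):
    v,u=np.mgrid[:480,:640];r=ray(d,np.c_[u.ravel(),v.ravel()])
    return (d["xyz"]+r*d["depth"].reshape(-1,1)).reshape(480,640,3)
def proj(d,p):
    p=(np.atleast_2d(p)-d["xyz"])@rot(d["orientation"]);q=p@d["K"].T;return q[:,:2]/q[:,2:]
E
python3 - <<'E'
from h import *
t=load("top0.npz");s=load("side0.npz")
a=cv2.resize(t["img"][90:300,160:420],None,fx=3,fy=3,interpolation=cv2.INTER_CUBIC)[:600,:780]
cv2.imwrite("pics/crop1.png",a)
b=cv2.resize(s["img"][130:330,260:460],None,fx=3,fy=3,interpolation=cv2.INTER_CUBIC)
cv2.imwrite("pics/crop2.png",b)
for n,d in(("top",t),("side",s)):
    hsv=cv2.cvtColor(d["img"],cv2.COLOR_BGR2HSV);P=cloud(d)
    for cn,lo,hi in(("green",(45,100,60),(80,255,255)),("blue",(100,120,40),(130,255,255)),("orange",(6,200,150),(16,255,255))):
        m=cv2.inRange(hsv,lo,hi);k,l,st,c=cv2.connectedComponentsWithStats(m)
        for i in range(1,k):
            if st[i,4]<25: continue
            q=P[(l==i)&(d["depth"]>0)]
            print(n,cn,np.round(c[i]),st[i,4],np.round(np.median(q,0),3),np.round(np.percentile(q[:,2],[2,98]),3))
E
```

```text
top green [237. 156.] 159 [0.792 0.184 0.059] [0.055 0.065]
top green [251. 202.] 185 [0.657 0.148 0.105] [0.099 0.11 ]
top green [469. 217.] 102 [ 0.613 -0.393  0.023] [0.014 0.028]
top green [484. 289.] 111 [ 0.43  -0.409  0.023] [0.017 0.028]
top green [399. 320.] 186 [ 0.362 -0.189  0.059] [0.054 0.063]
top green [230. 348.] 126 [0.307 0.202 0.127] [0.03  0.138]
top green [127. 336.] 193 [0.359 0.45  0.058] [0.052 0.064]
top green [206. 338.] 112 [0.34  0.24  0.194] [0.173 0.199]
top green [196. 361.] 49 [0.293 0.267 0.167] [0.161 0.171]
top blue [309. 157.] 881 [0.789 0.003 0.061] [0.004 0.105]
top blue [402. 158.] 557 [ 0.744 -0.223  0.1  ] [0.018 0.109]
top blue [252. 208.] 513 [0.635 0.146 0.101] [0.018 0.108]
top orange [210. 214.] 447 [0.648 0.26  0.036] [0.02  0.042]
top orange [224. 233.] 95 [0.602 0.225 0.023] [0.018 0.031]
side green [183. 176.] 119 [0.121 0.607 0.102] [0.087 0.108]
side green [243. 200.] 50 [0.337 0.24  0.191] [0.168 0.198]
side green [246. 239.] 1363 [0.34  0.198 0.078] [0.01  0.138]
side green [355. 235.] 66 [0.653 0.148 0.104] [0.101 0.108]
side green [396. 240.] 54 [0.787 0.182 0.059] [0.055 0.062]
side green [354. 247.] 56 [0.649 0.121 0.077] [0.068 0.089]
side green [395. 252.] 44 [0.781 0.157 0.032] [0.021 0.04 ]
side green [354. 262.] 50 [0.649 0.121 0.028] [0.019 0.037]
side green [255. 329.] 118 [ 0.358 -0.189  0.059] [0.055 0.062]
side green [373. 396.] 114 [ 0.608 -0.394  0.022] [0.017 0.025]
side green [290. 408.] 117 [ 0.426 -0.409  0.022] [0.017 0.026]
side blue [  2. 126.] 265 [-0.856  1.571 -0.003] [-0.191  0.526]
side blue [354. 249.] 413 [0.648 0.123 0.069] [0.011 0.105]
side blue [404. 274.] 942 [ 0.767 -0.02   0.072] [0.007 0.103]
side blue [424. 330.] 805 [ 0.749 -0.252  0.07 ] [0.012 0.105]
side orange [338. 231.] 151 [0.628 0.291 0.035] [0.029 0.04 ]
side orange [333. 246.] 38 [0.602 0.224 0.024] [0.002 0.034]
```

Run:
```python
from h import *
t=load("top0.npz");P=cloud(t)
# red lid, plates: heights ; rack tier points near z=.255..
v,u=np.mgrid[:480,:640]
hsv=cv2.cvtColor(t["img"],cv2.COLOR_BGR2HSV)
m=(P[...,2]>.235)&(P[...,2]<.30)&(u<225)&(v<310)&(v>80)&(t["depth"]>0)
h,e=np.histogram(P[m][:,2],bins=np.arange(.235,.302,.005));print(list(zip(np.round(e,3),h)))
vis=t["img"].copy();vis[m]=(0,255,0)
cv2.imwrite("pics/tier.png",cv2.resize(vis[80:310,30:260],None,fx=2.6,fy=2.6))
```

```text
[(np.float64(0.235), np.int64(28)), (np.float64(0.24), np.int64(29)), (np.float64(0.245), np.int64(30)), (np.float64(0.25), np.int64(36)), (np.float64(0.255), np.int64(144)), (np.float64(0.26), np.int64(536)), (np.float64(0.265), np.int64(2008)), (np.float64(0.27), np.int64(2100)), (np.float64(0.275), np.int64(636)), (np.float64(0.28), np.int64(33)), (np.float64(0.285), np.int64(23)), (np.float64(0.29), np.int64(19)), (np.float64(0.295), np.int64(20))]
```

View pics/tier.png

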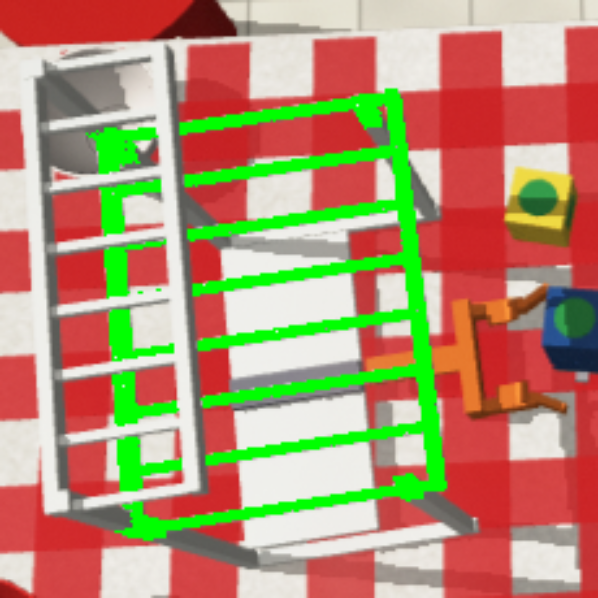

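View pics/crop1.png

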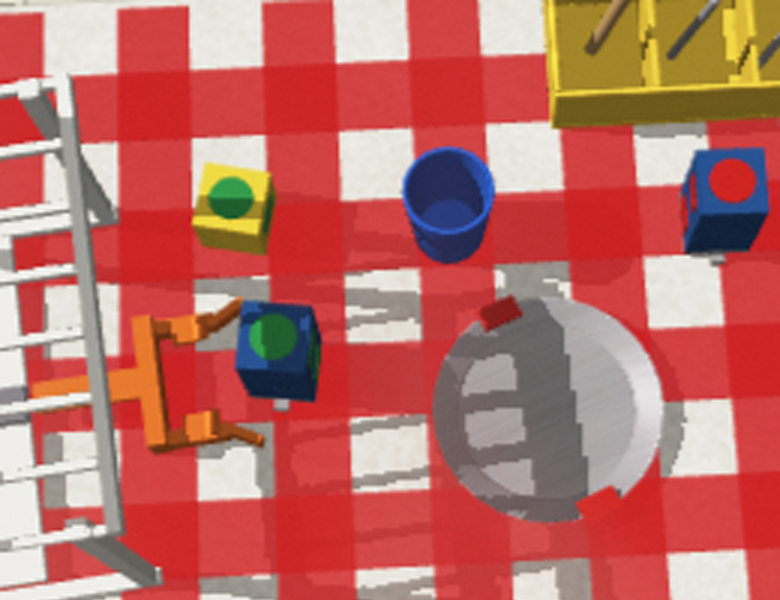

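View pics/crop2.png

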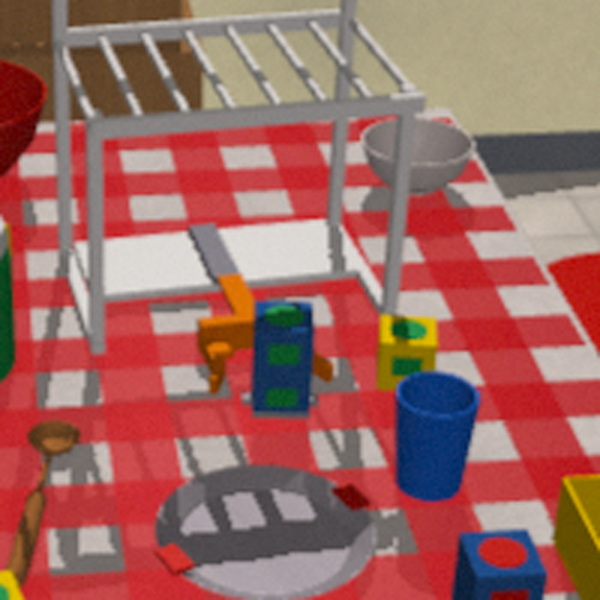

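Run:
```python
from h import *
for n in("top","side"):
    t=load(n+"0.npz");P=cloud(t)
    hsv=cv2.cvtColor(t["img"],cv2.COLOR_BGR2HSV)
    m=(P[...,2]>.252)&(P[...,2]<.285)&(t["depth"]>0)&(P[...,1]>.15)&(P[...,1]<.8)&(P[...,0]>.4)&(hsv[...,1]<70)
    m=cv2.morphologyEx(m.astype(np.uint8),cv2.MORPH_OPEN,np.ones((2,2)))
    k,l,st,c=cv2.connectedComponentsWithStats(cv2.dilate(m,np.ones((7,7))));i=1+np.argmax(st[1:,4])
    q=P[(l==i)&(m>0)]
    r=cv2.minAreaRect((q[:,:2]*1000).astype(np.float32));print(n,len(q),r,np.round(cv2.boxPoints(r)))
    print(np.median(q[:,2]))
# front edge in top: rightmost mask pixel per row -> plane
t=load("top0.npz");P=cloud(t)
hsv=cv2.cvtColor(t["img"],cv2.COLOR_BGR2HSV)
m=(P[...,2]>.252)&(P[...,2]<.285)&(t["depth"]>0)&(hsv[...,1]<70);m[:,240:]=0
pts=[]
for v in range(125,262):
    u=np.where(m[v])[0]
    if len(u): pts.append((u.max(),v))
w=onplane(t,pts,.27)
for _ in range(4):
    vx,vy,x0,y0=cv2.fitLine(w[:,:2].astype(np.float32),cv2.DIST_HUBER,0,.001,.001).ravel()
    res=np.abs((w[:,0]-x0)*vy-(w[:,1]-y0)*vx);w=w[res<max(.003,np.median(res)*2)]
print("front edge dir",vx,vy,"angle",np.degrees(np.arctan2(vy,vx)),x0,y0,len(w))
```

```text
top 5254 ((559.8035278320312, 384.5686950683594), (788.8238525390625, 423.93194580078125), 26.159534454345703) [[ 112.  401.]
 [ 299.   20.]
 [1007.  368.]
 [ 820.  749.]]
0.26883429981376195
side 2120 ((585.8101806640625, 538.0963134765625), (3537.405517578125, 571.2627563476562), 74.39459228515625) [[ -165. -1089.]
 [  385. -1242.]
 [ 1337.  2165.]
 [  787.  2318.]]
0.26801802420759446
front edge dir 0.9943621 0.1060374 angle 6.086939 0.63525254 0.2520474 137
```

Run:
```python
from h import *
t=load("top0.npz")
a=cv2.resize(t["img"][170:260,150:290],None,fx=5.7,fy=5.7,interpolation=cv2.INTER_CUBIC)
cv2.imwrite("pics/shoe.png",a)
s=load("side0.npz")
a=cv2.resize(s["img"][210:285,310:410],None,fx=8,fy=8,interpolation=cv2.INTER_CUBIC)
cv2.imwrite("pics/shoes.png",a)
```

```text
(no output)
```

View pics/shoe.png

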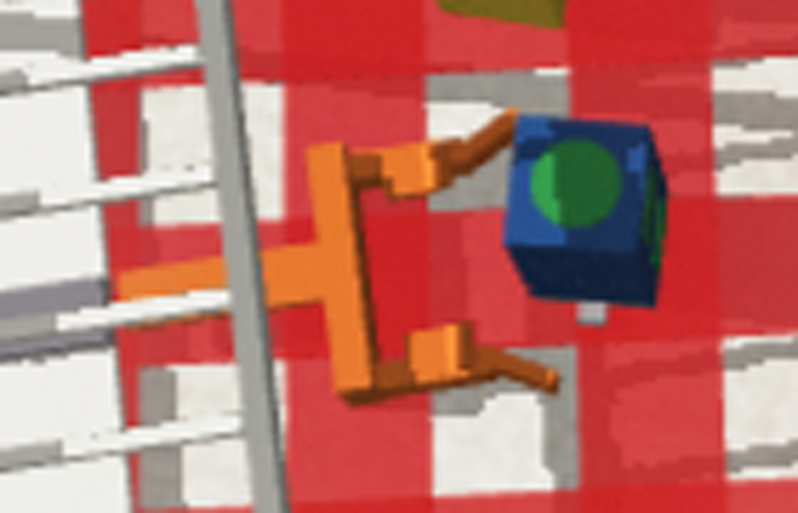

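View pics/shoes.png

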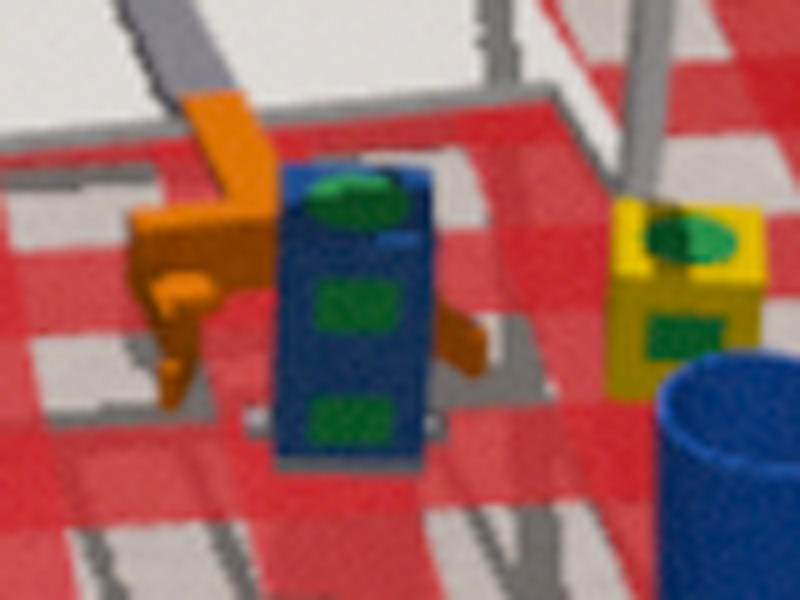

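```bash
python3 - <<'E'
from h import *
t=load("top0.npz");s=load("side0.npz")
c=lambda p:np.array(p)/5.7+[150,170]
ex=np.array([-.1060,.9944]);ey=np.array([-.9944,-.1060]);o=np.array([.63525,.25205])
def rk(p): p=p[:,:2]-o; return np.round(np.c_[p@ex,p@ey]*1000,1)
print("endwall top corners (front-L,front-R,back-R,back-L)",rk(onplane(t,c([(345,143),(375,390),(335,400),(308,148)]),.035)))
print("flare ends z.021",rk(onplane(t,c([(515,110),(556,375)]),.021)))
print("lip tops z~.021",rk(onplane(t,c([(385,150),(435,190),(412,330),(468,372)]),.021)))
print("stem",rk(onplane(t,c([(290,248),(295,303)]),.035)))
# tag
hsv=cv2.cvtColor(t["img"],cv2.COLOR_BGR2HSV);m=cv2.inRange(hsv,(45,100,60),(80,255,255))
P=cloud(t)
for n,d,(u0,u1,v0,v1) in(("top",t,(238,266,192,212)),("side",s,(340,370,228,240))):
    hs=cv2.cvtColor(d["img"],cv2.COLOR_BGR2HSV);m=cv2.inRange(hs,(40,80,40),(85,255,255))
    z=np.zeros_like(m);z[v0:v1,u0:u1]=m[v0:v1,u0:u1]
    cs=max(cv2.findContours(z,0,2)[0],key=cv2.contourArea);M=cv2.moments(cs)
    e=[M['m10']/M['m00'],M['m01']/M['m00']]
    w=onplane(d,[e],.1015);print(n,e,w,rk(w))
# lid top corners in top crop
cr=c([(517,115),(648,128),(638,253),(505,243)])
w=onplane(t,cr,.1015);print("lid corners",np.round(w,4),rk(w), "centre",w.mean(0))
d=np.diff(np.vstack([w,w[:1]]),axis=0);print(np.hypot(d[:,0],d[:,1]),np.degrees(np.arctan2(d[:,1],d[:,0])))
# plate green
a=onplane(t,[(469.,217),(484,289)],.016);b=onplane(s,[(373.,396),(290,408)],.016);print("plate",a,b,a.mean(0),b.mean(0))
# fit plate rim ellipse
E
python3 - <<'E'
import sys; sys.path.insert(0,'.')
from h import *
t=load("top0.npz");P=cloud(t)
# all above-table clutter heights near route: list max z on grid between
z=P[...,2]
print(np.round(P[202,252],3))
E
```

```text
endwall top corners (front-L,front-R,back-R,back-L) [[ -2.8 -63.9]
 [ -2.7  49.1]
 [ 15.   50.8]
 [ 13.6 -64.2]]
flare ends z.021 [[-77.8 -71.8]
 [-80.   51.6]]
lip tops z~.021 [[-18.  -62.4]
 [-37.8 -40.5]
 [-19.9  21.5]
 [-42.   44.2]]
stem [[ 26.6 -20. ]
 [ 27.3   5. ]]
top [250.5500485908649, 201.77356656948493] [[0.65737322 0.14887641 0.1015    ]] [[-104.9  -11.1]]
side [354.4204204204204, 234.8048048048048] [[0.65405386 0.15197542 0.1015    ]] [[-101.5   -8.1]]
lid corners [[0.6874 0.1717 0.1015]
 [0.6789 0.1168 0.1015]
 [0.6249 0.1227 0.1015]
 [0.632  0.1779 0.1015]] [[ -85.4  -43.4]
 [-139.1  -29.1]
 [-127.5   24. ]
 [ -73.3   11. ]] centre [0.65583655 0.147298   0.1015    ]
[0.05551487 0.05433157 0.05569137 0.05573302] [-98.78091438 173.79143027  82.66939558  -6.4365481 ]
plate [[ 0.61387028 -0.39500928  0.016     ]
 [ 0.42973453 -0.41130973  0.016     ]] [[ 0.6083855  -0.38836839  0.016     ]
 [ 0.42628562 -0.40372472  0.016     ]] [ 0.5218024  -0.40315951  0.016     ] [ 0.51733556 -0.39604656  0.016     ]
[0.654 0.145 0.109]
```

```bash
cat >> h.py <<'E'
def want(yaw,lean,G,sgn,off=8):
    """tool pose with grasp point G; heading yaw deg, lean deg; sgn of tool z"""
    a,l=np.radians(yaw),np.radians(lean)
    hd=np.array([np.cos(a),np.sin(a),0]);y=np.sin(l)*hd+np.cos(l)*np.array([0,0,-1.])
    z=sgn*np.cross([0,0,1.],hd);x=np.cross(y,z)
    return np.c_[x,y,z],np.array(G)+y*off/1000
def delta(st,Rw,Pw):
    Rc=rot(st["tool_rot"]);return Rc.T@(Pw-st["tool_pos"])*1000,np.degrees(R.from_matrix(Rc.T@Rw).as_rotvec())
E
python3 - <<'E'
from h import *
from bench import bot
st=bot.sense();print(np.round(rot(st["tool_rot"]),3))
for sgn in(1,-1):
    for nm,G,lean in(("pre",(.636,.03,.25),40),("grasp",(.656,.148,.073),40)):
        Rw,Pw=want(82.8,lean,G,sgn);print(sgn,nm,np.round(Pw,4),*[np.round(v,1) for v in delta(st,Rw,Pw)])
t=load("top0.npz");P=cloud(t)
for n,(u,v) in dict(mug=(462,170),cup=(309,150),bottle=(605,245),flask=(210,335),toptier=(185,40)).items(): print(n,np.round(P[v,u],3))
m=(P[...,2]>.3)&(t["depth"]>0);v,u=np.where(m);w=u<230;print("rack top pts",np.percentile(P[m][w[:]][:, :],[3,50,97],axis=0).round(3))
E
```

```text
[[ 0.935 -0.     0.355]
 [-0.355 -0.001  0.935]
 [-0.    -1.    -0.001]]
1 pre [0.6366 0.0351 0.2439] [ 582.8  -14.4 -291. ] [ 36.  -98.8 -28.4]
1 grasp [0.6566 0.1531 0.0669] [ 559.6  162.4 -173.4] [ 36.  -98.8 -28.4]
-1 pre [0.6366 0.0351 0.2439] [ 582.8  -14.4 -291. ] [26.7 73.1 33.8]
-1 grasp [0.6566 0.1531 0.0669] [ 559.6  162.4 -173.4] [26.7 73.1 33.8]
mug [ 0.732 -0.384  0.038]
cup [0.802 0.002 0.048]
bottle [ 0.501 -0.649  0.156]
flask [0.347 0.236 0.169]
toptier [ 1.642  0.5   -0.754]
rack top pts [[0.163 0.315 0.322]
 [0.233 0.424 0.402]
 [0.778 0.505 0.622]]
```

```bash
python3 -m crank '[[[0,-50,0],[0,0,0],1],[[34,-85,-35],[0,0,0],1],[[68,-90,-70],[0,0,0],1],[[102,-90,-105],[2,6,3],1],[[136,-90,-140],[4,12,6],1],[[170,-90,-176],[7,18,8.5],1],[[204,-90,-211],[9,24,11],1],[[238,-90,-246],[11,30,14],1]]' 60
```

```text
clock: 0.9
tool_pos: [0.3257, 0.21, 0.3198]
tool_rot: [0.712, -0.553, 0.368, -0.228]
wrist_force: [1.4, 0.9, 0.3]
width: 0.093
```

Run:
```python
from h import *
from bench import bot
st=bot.sense();print(np.round(st["joint_pos"],3),st["wrist_force"])
for nm,G in(("pre",(.636,.03,.25)),):
    Rw,Pw=want(82.8,40,G,-1);print(nm,np.round(Pw,4),*[np.round(v,1) for v in delta(st,Rw,Pw)])
```

```text
[ 0.243 -0.074  1.949  0.313  1.291 -0.539] [1.36210497 0.89359683 0.33294844]
pre [0.6366 0.0351 0.2439] [343.1  -2.7 123.9] [15.8 43.7 20.1]
```

```bash
python3 -m crank '[[[43,0,15],[2,5.5,2.5],1],[[86,0,31],[4,11,5],1],[[129,0,46],[6,16.5,7.5],1],[[172,0,62],[8,22,10],1],[[215,0,77],[10,27.5,12.5],1],[[258,0,93],[12,33,15],1],[[301,0,108],[14,38.5,17.5],1],[[343,-3,124],[15.8,43.7,20.1],1]]'
python3 - <<'E'
from h import *
from bench import bot
st=bot.sense();print(np.round(st["joint_pos"],3),st["wrist_force"],st["clock"])
d=bot.snapshot("wrist");cv2.imwrite("pics/w1.png",d["img"]);np.savez("w1.npz",tp=st["tool_pos"],tr=st["tool_rot"],**d);print(d["K"],d["hand_eye"])
Rw,Pw=want(82.8,40,(.636,.03,.25),-1);print(*[np.round(v,1) for v in delta(st,Rw,Pw)])
Rw,Pw=want(82.8,40,(.656,.148,.073),-1);print(*[np.round(v,1) for v in delta(st,Rw,Pw)])
E
```

```text
clock: 1.7
tool_pos: [0.6385, 0.0368, 0.243]
tool_rot: [0.62, -0.259, 0.659, -0.338]
wrist_force: [-0.6, 0.1, -0.3]
width: 0.093
[-0.286  0.548  1.473  0.711  1.33  -0.411] [-0.63580524  0.14955018 -0.26364885] 1.7
[[371.64829954   0.         320.60739852]
 [  0.         371.64829954 239.52175193]
 [  0.           0.           1.        ]] [[-3.57401389e-04  9.54655315e-01  2.97713121e-01 -8.46808765e-02]
 [ 2.87031190e-04 -2.97713030e-01  9.54655367e-01 -1.54207224e-01]
 [ 9.99999895e-01  4.26648106e-04 -1.67612801e-04 -1.64698029e-03]
 [ 0.00000000e+00  0.00000000e+00  0.00000000e+00  1.00000000e+00]]
[ 0.9 -1.8 -1.6] [ 0.2 -0.1  0. ]
[ 23.  210.6   4.1] [ 0.2 -0.1  0. ]
```

View pics/w1.png

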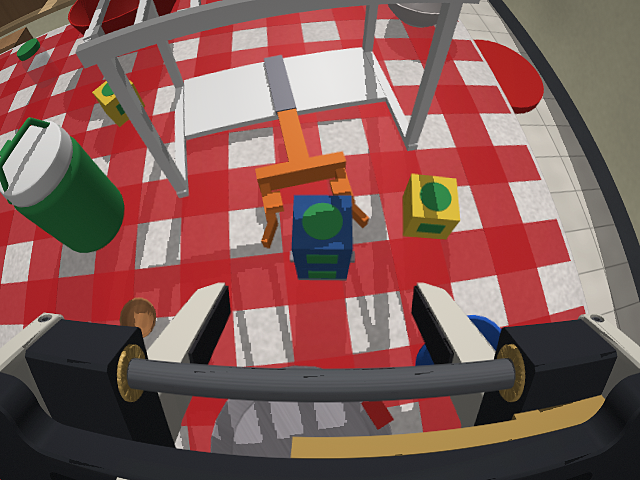

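The wrist view shows the tin at about (322,235), the shoe's end wall at (300,168), its flare tips at (265,243) and (364,220), and the legs at (182,192) and (412,148). I'll enlarge it and refine those points.

```bash
cat >> h.py <<'E'
def wray(d,uv):
    uv=np.atleast_2d(uv).astype(float);K=d["K"];a=(uv-K[:2,2])/K[0,0];r=np.hypot(*a.T)
    v=np.c_[a*(np.sin(r)/r)[:,None],np.cos(r)];T=np.eye(4);T[:3,:3]=rot(d["tr"]);T[:3,3]=d["tp"];T=T@d["hand_eye"]
    return T[:3,3],v@T[:3,:3].T
def wplane(d,uv,z):
    c,r=wray(d,uv);return c+r*((z-c[2])/r[:,2])[:,None]
E
python3 - <<'E'
from h import *
d=load("w1.npz")
cv2.imwrite("pics/w1c.png",cv2.resize(d["img"][140:290,230:430],None,fx=4,fy=4,interpolation=cv2.INTER_CUBIC))
E
```

```text
(no output)
```

View pics/w1c.png

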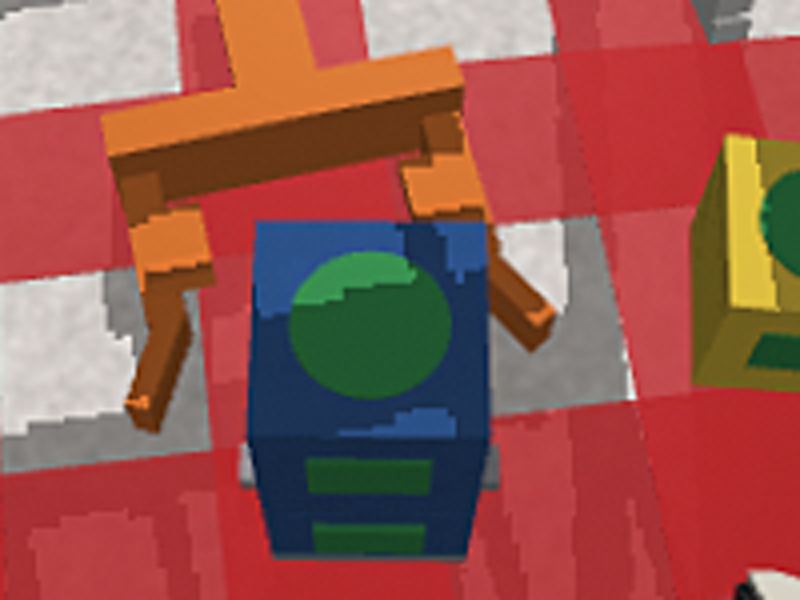

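Run:
```python
from h import *
d=load("w1.npz");c=lambda p:np.array(p,float)/4+[230,140]
ex=np.array([-.1060,.9944]);ey=np.array([-.9944,-.1060]);o=np.array([.63525,.25205])
def rk(p): p=p[:,:2]-o; return np.round(np.c_[p@ex,p@ey]*1000,1)
w=wplane(d,c([(257,222),(486,226),(490,437),(250,436)]),.1015);print(w.round(4),w.mean(0),rk(w.mean(0)[None]))
e=np.diff(np.vstack([w,w[:1]]),axis=0);print(np.hypot(e[:,0],e[:,1]),np.degrees(np.arctan2(e[:,1],e[:,0])))
hs=cv2.cvtColor(d["img"],cv2.COLOR_BGR2HSV);m=cv2.inRange(hs,(40,80,40),(85,255,255));z=m*0;z[200:245,295:350]=m[200:245,295:350]
M=cv2.moments(z,True);g=wplane(d,[[M['m10']/M['m00'],M['m01']/M['m00']]],.1015);print("tag",g,rk(g))
for n,p,zz in(("wallfront",[(108,158),(462,87)],.035),("wallback",[(101,115),(452,47)],.035),("tips .021",[(140,400),(535,325)],.021),("lips inner/outer",[(212,262),(148,285),(412,218),(487,203)],.02)):
    w=wplane(d,c(p),zz);print(n,rk(w),rk(w).mean(0),np.degrees(np.arctan2(w[1,1]-w[0,1],w[1,0]-w[0,0])))
# legs bottoms & front base
w=wplane(d,[(185,195),(413,149)],0.0);print("legs",rk(w),np.degrees(np.arctan2(w[1,1]-w[0,1],w[1,0]-w[0,0])))
```

```text
[[0.6288 0.1824 0.1015]
 [0.6838 0.1743 0.1015]
 [0.676  0.1201 0.1015]
 [0.6219 0.1272 0.1015]] [0.65262073 0.15097461 0.1015    ] [[-102.4   -6.6]]
[0.05552252 0.05475406 0.05449654 0.0556184 ] [ -8.40429753 -98.18543776 172.49031501  82.87504031]
tag [[0.65211851 0.15185344 0.1015    ]] [[-101.4   -6.2]]
wallfront [[  2.3  50.4]
 [  1.9 -60.5]] [ 2.1  -5.05] 5.907785248780878
wallback [[ 18.5  50.3]
 [ 17.5 -61.5]] [18.  -5.6] 5.595157907664907
tips .021 [[-72.5  54.9]
 [-75.8 -62.8]] [-74.15  -3.95] 4.486045098600495
lips inner/outer [[-32.6  26. ]
 [-35.6  46.3]
 [-31.9 -36.4]
 [-31.9 -60.2]] [-33.     -6.075] -165.3543326170491
legs [[  27.3  153.1]
 [  26.5 -168.5]] 5.940392779778376
```

Run:
```python
from h import *
from bench import bot
st=bot.sense()
Rw,Pw=want(82.4,40,(.6524,.1512,.073),-1);print(*[np.round(v,1) for v in delta(st,Rw,Pw)])
```

```text
[ 17.7 212.3  -4.2] [ 0.2 -0.3 -0.1]
```

```bash
python3 -m crank '[[[12,45,-3],[0,0,0],1],[[17,90,-3],[0,0,0],1],[[17,130,-3],[0,0,0],1],[[17,165,-3],[0,0,0],1],[[17,190,-3],[0,0,0],1],[[17,205,-3],[0,0,0],1],[[17,213,-3],[0,0,0],1],[[17,213,-3],[0,0,0],1]]'
python3 - <<'E'
from h import *
from bench import bot
st=bot.sense();print(np.round(st["joint_pos"],3),st["wrist_force"],st["clock"])
d=bot.snapshot("wrist");cv2.imwrite("pics/w2.png",d["img"]);np.savez("w2.npz",tp=st["tool_pos"],tr=st["tool_rot"],**d)
Rw,Pw=want(82.4,40,(.6524,.1512,.073),-1);print(*[np.round(v,1) for v in delta(st,Rw,Pw)])
E
```

```text
clock: 2.55
tool_pos: [0.649, 0.1611, 0.0696]
tool_rot: [0.621, -0.26, 0.658, -0.338]
wrist_force: [-0.5, 0.6, 0.5]
width: 0.0932
[-0.088  0.773  1.566  0.872  0.991 -0.534] [-0.54100777  0.57117335  0.49333508] 2.55
[ 5.1 -0.6  4.6] [0.5 0.5 0.1]
```

View pics/w2.png

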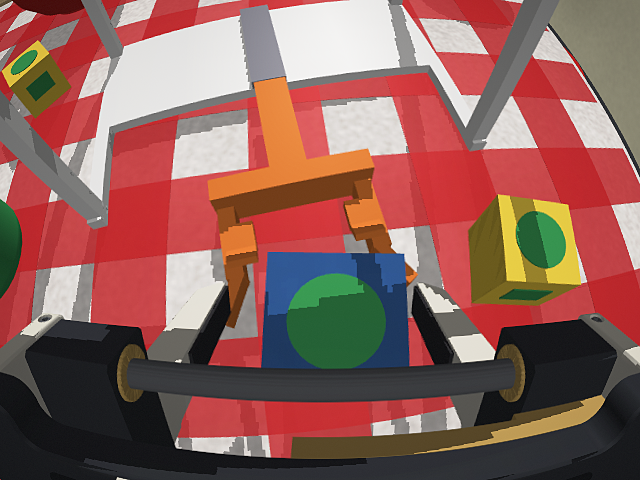

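```bash
python3 -m crank '[[[5,0,4.5],[0,0,0],1],[[5,0,4.5],[0,0,0],1]]'
python3 - <<'E'
from h import *
from bench import bot
st=bot.sense();print(st["wrist_force"],st["clock"],st["qvel"].round(3))
d=bot.snapshot("wrist");cv2.imwrite("pics/w3.png",d["img"]);d.update(tp=st["tool_pos"],tr=st["tool_rot"]);np.savez("w3.npz",**d)
hs=cv2.cvtColor(d["img"],cv2.COLOR_BGR2HSV);m=cv2.inRange(hs,(40,80,40),(85,255,255));z=m*0;z[260:365,270:410]=m[260:365,270:410]
M=cv2.moments(z,True);px=[M['m10']/M['m00'],M['m01']/M['m00']];g=wplane(d,[px],.1015);print("tag",px,g)
x0,y0,w,h=cv2.boundingRect(z);print(x0,y0,w,h)
Rw,Pw=want(82.4,40,(.6524,.1512,.073),-1);print(*[np.round(v,1) for v in delta(st,Rw,Pw)])
E
```

```text
clock: 2.8
tool_pos: [0.654, 0.1554, 0.0672]
tool_rot: [0.621, -0.26, 0.657, -0.338]
wrist_force: [-0.3, 0.2, 0.2]
width: 0.0932
[-0.31344859  0.20946956  0.17333869] 2.8 [ 0.007 -0.005  0.014  0.005 -0.003 -0.   ]
tag [321.1638336820084, 307.57923640167365] [[0.65203234 0.15129507 0.1015    ]]
272 260 100 97
[-0.4  0.7 -1. ] [0.3 0.5 0.1]
```

View pics/w3.png

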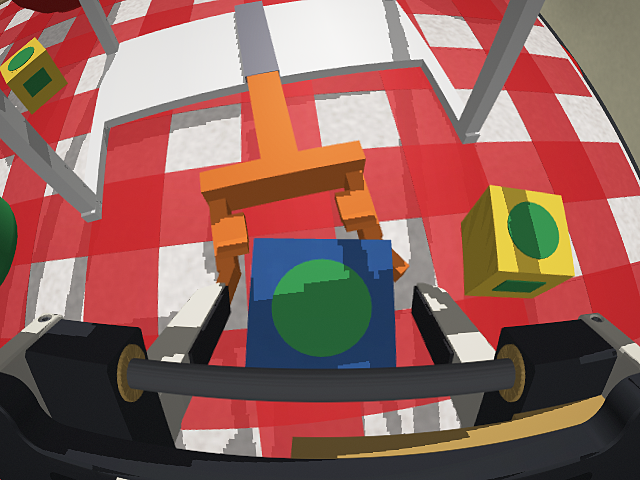

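The lid is centred between the open fingers, with its tag at (321,308) against column 321 for the centre. Closing now.

```bash
python3 -m crank '[[[0,0,0],[0,0,0],0.3],[[0,0,0],[0,0,0],0],[[0,0,0],[0,0,0],0],[[0,0,0],[0,0,0],0],[[0,0,0],[0,0,0],0]]' 60
python3 - <<'E'
from h import *
from bench import bot
st=bot.sense();print(st["wrist_force"],st["wrist_torque"],st["clock"],st["width"])
Rw,Pw=want(82.4,40,(.6524,.1512,.073),-1);print(*[np.round(v,1) for v in delta(st,Rw,Pw)])
E
```

```text
clock: 3.35
tool_pos: [0.6532, 0.1567, 0.0667]
tool_rot: [0.621, -0.26, 0.658, -0.338]
wrist_force: [2.9, 0.1, 1.0]
width: 0.0577
[2.92301971 0.13619268 0.95417205] [-0.22165036 -0.26891402 -0.32697234] 3.35 0.057672955537486234
[ 0.2 -0.4 -0.1] [0.4 0.5 0.1]
```

```bash
cat >> h.py <<'E'
ex=np.array([-.1028,.9947,0]);ey=np.array([-.9947,-.1028,0]);o=np.array([.63525,.25205,0])  # yaw 95.9
def rkw(x,y,z): return o+ex*x/1000+ey*y/1000+np.array([0,0,z/1000])
def G(st): return st["tool_pos"]-rot(st["tool_rot"])[:,1]*.008
def rkg(st): p=G(st)-o; return np.round(np.array([p@ex,p@ey,p[2]])*1000,1)
def att(st):
    Rc=rot(st["tool_rot"]);y=Rc[:,1];z=-Rc[:,2]
    return "head by jaw %.2f lean %.2f jawtilt %.2f"%(np.degrees(np.arctan2(z[1],z[0]))-90+0 if 0 else np.degrees(np.arctan2(z[1],z[0]))-90,np.degrees(np.arccos(-y[2])),np.degrees(np.arcsin(z[2])))
E
python3 - <<'E'
from h import *
from bench import bot
st=bot.sense();print(rkg(st),att(st))
g=rkg(st)
Rw,Pw=want(95.9,40,rkw(g[0],-5.6,g[2]),-1);print(*[np.round(v,1) for v in delta(st,Rw,Pw)])
E
```

```text
[-101.7   -6.9   72.9] head by jaw 83.04 lean 39.87 jawtilt 0.04
[ 0.3 -0.3 -2.4] [-8.2 -9.9  0.1]
```

```bash
python3 -m crank '[[[0,0,-0.5],[-2,-2.4,0],0],[[0,0,-1],[-4.1,-5,0],0],[[0,0,-2],[-6.2,-7.5,0],0],[[0,0,-2],[-8.2,-9.9,0.1],0],[[0,0,-2],[-8.2,-9.9,0.1],0]]'
python3 - <<'E'
from h import *
from bench import bot
st=bot.sense();print(rkg(st),att(st),st["wrist_force"],st["wrist_torque"],st["width"])
d=bot.snapshot("wrist");cv2.imwrite("pics/w4.png",d["img"]);d.update(tp=st["tool_pos"],tr=st["tool_rot"]);np.savez("w4.npz",**d)
E
```

```text
clock: 3.85
tool_pos: [0.6514, 0.1569, 0.0667]
tool_rot: [0.656, -0.332, 0.624, -0.265]
wrist_force: [-0.9, -0.4, 1.9]
width: 0.0557
[-101.4   -6.3   72.8] head by jaw -264.03 lean 39.98 jawtilt -0.02 [-0.91050699 -0.39925428  1.85302024] [-0.22485543  0.12817386  0.11181939] 0.05571484631544894
```

View pics/w4.png

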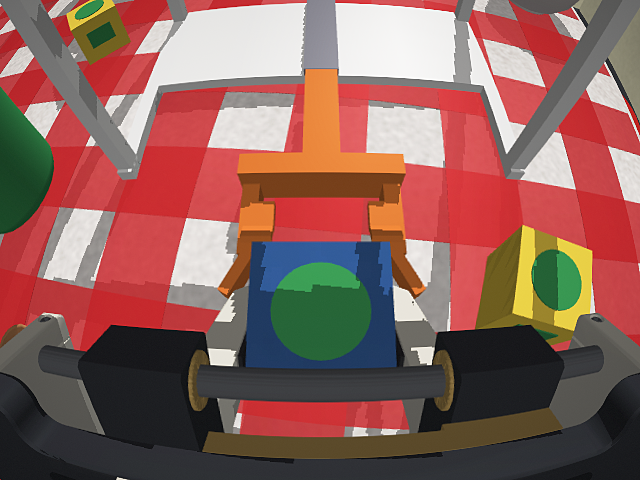

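The picture shows the tin square to the shoe: the end wall spans columns 239–405 (middle 322) and the tag is at column 321. Slide in along rack x, which is (-0.766, 0.643, 0) in tool axes.

```bash
python3 -m crank '[[[-4.6,3.9,0],[0,0,0],0],[[-9.2,7.7,0],[0,0,0],0],[[-13.8,11.6,0],[0,0,0],0],[[-18.4,15.4,0],[0,0,0],0],[[-23,19.3,0],[0,0,0],0],[[-27.6,23.1,0],[0,0,0],0],[[-32.2,27,0],[0,0,0],0],[[-36.8,30.9,0],[0,0,0],0]]'
python3 - <<'E'
from h import *
from bench import bot
st=bot.sense();print(rkg(st),att(st),st["wrist_force"],st["wrist_torque"],st["width"])
d=bot.snapshot("wrist");cv2.imwrite("pics/w5.png",d["img"]);d.update(tp=st["tool_pos"],tr=st["tool_rot"]);np.savez("w5.npz",**d)
E
```

```text
clock: 4.7
tool_pos: [0.6461, 0.2052, 0.0666]
tool_rot: [0.655, -0.332, 0.624, -0.266]
wrist_force: [0.3, -0.0, -1.5]
width: 0.0559
[-52.9  -6.   72.8] head by jaw -264.10 lean 39.97 jawtilt -0.01 [ 0.3303554  -0.03572653 -1.5180693 ] [-0.40590348 -0.06459281  0.00537618] 0.05588149044339665
```

View pics/w5.png

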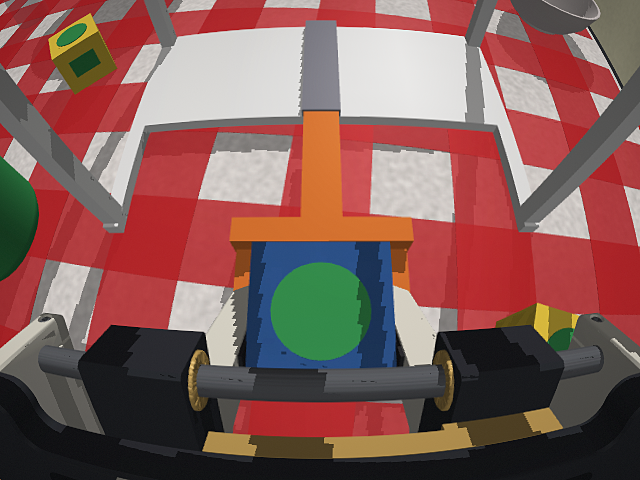

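```bash
python3 -m crank '[[[-1.5,1.3,0],[0,0,0],0],[[-3,2.6,0],[0,0,0],0],[[-4.6,3.9,0],[0,0,0],0],[[-6.1,5.1,0],[0,0,0],0],[[-7.7,6.4,0],[0,0,0],0],[[-9.2,7.7,0],[0,0,0],0],[[-10.7,9,0],[0,0,0],0],[[-12.2,10.3,0],[0,0,0],0]]'
python3 - <<'E'
from h import *
from bench import bot
st=bot.sense();print(rkg(st),att(st),st["wrist_force"],st["wrist_torque"],st["width"])
E
```

```text
clock: 5.55
tool_pos: [0.6446, 0.2207, 0.0667]
tool_rot: [0.655, -0.331, 0.624, -0.266]
wrist_force: [0.6, -2.0, 0.8]
width: 0.0557
[-37.3  -6.1  72.8] head by jaw -264.10 lean 39.97 jawtilt -0.03 [ 0.64559532 -1.9624009   0.84029883] [-5.63997796e-01 -8.33814495e-02 -1.46299996e-04] 0.055658746834307465
```

```bash
python3 -m crank '[[[-0.8,0.6,0],[0,0,0],0],[[-1.5,1.3,0],[0,0,0],0],[[-2.3,1.9,0],[0,0,0],0],[[-3.1,2.6,0],[0,0,0],0]]'; python3 -c "
from h import *
from bench import bot
st=bot.sense();print(rkg(st),st['wrist_torque'])"
```

```text
clock: 5.95
tool_pos: [0.6442, 0.2246, 0.0666]
tool_rot: [0.655, -0.331, 0.624, -0.266]
wrist_force: [0.2, -3.0, 3.1]
width: 0.0558
[-33.4  -6.1  72.8] [-0.61089515 -0.00282994 -0.05097616]
```

```bash
python3 -m crank '[[[-0.8,0.6,0],[0,0,0],0],[[-1.5,1.3,0],[0,0,0],0],[[-2.3,1.9,0],[0,0,0],0]]'; python3 -c "
from h import *
from bench import bot
st=bot.sense();print(rkg(st),st['wrist_torque'])"
```

```text
clock: 6.25
tool_pos: [0.6439, 0.2276, 0.0666]
tool_rot: [0.655, -0.331, 0.624, -0.266]
wrist_force: [-0.3, -3.1, 0.9]
width: 0.0556
[-30.4  -6.1  72.8] [-0.67226201 -0.10349596 -0.05552543]
```

```bash
python3 -m crank '[[[-0.8,0.6,0],[0,0,0],0],[[-1.5,1.3,0],[0,0,0],0]]'; python3 -c "
from h import *
from bench import bot
st=bot.sense();print(rkg(st),st['wrist_torque'])"
```

```text
clock: 6.45
tool_pos: [0.6437, 0.2296, 0.0667]
tool_rot: [0.655, -0.331, 0.624, -0.266]
wrist_force: [0.8, -7.1, 6.4]
width: 0.0558
[-28.4  -6.1  72.8] [-0.72629354  0.00405319  0.07993629]
```

```bash
python3 -m crank '[[[-0.8,0.6,0],[0,0,0],0]]'; python3 -c "
from h import *
from bench import bot
st=bot.sense();print(rkg(st),st['wrist_torque'])"
```

```text
clock: 6.55
tool_pos: [0.6436, 0.2306, 0.0667]
tool_rot: [0.655, -0.332, 0.624, -0.266]
wrist_force: [-0.1, -6.8, 5.4]
width: 0.0557
[-27.4  -6.1  72.8] [-0.77653794 -0.00190687  0.017518  ]
```

```bash
python3 -m crank '[[[-0.8,0.6,0],[0,0,0],0],[[-0.8,0.6,0],[0,0,0],0]]'; python3 -c "
from h import *
from bench import bot
st=bot.sense();print(rkg(st),att(st),st['wrist_torque'])"
```

```text
clock: 6.75
tool_pos: [0.6433, 0.2318, 0.0666]
tool_rot: [0.655, -0.332, 0.625, -0.266]
wrist_force: [0.8, -1.6, 2.3]
width: 0.0559
[-26.2  -6.   72.7] head by jaw -264.10 lean 39.98 jawtilt -0.01 [-0.4453959  -0.11073231 -0.12821064]
```

```bash
python3 -m crank '[[[-0.8,0.6,0],[0,0,0],0],[[-0.8,0.6,0],[0,0,0],0]]'; python3 -c "
from h import *
from bench import bot
st=bot.sense();print(rkg(st),att(st),st['wrist_torque'])"
```

```text
clock: 6.95
tool_pos: [0.6432, 0.2326, 0.0667]
tool_rot: [0.655, -0.332, 0.625, -0.266]
wrist_force: [1.0, -2.3, 1.6]
width: 0.0552
[-25.3  -5.9  72.8] head by jaw -264.10 lean 39.97 jawtilt -0.00 [-0.50885911 -0.04543168 -0.01763592]
```

Run:
```python
from h import *
from bench import bot
st=bot.sense()
d=bot.snapshot("wrist");cv2.imwrite("pics/w6.png",d["img"]);d.update(tp=st["tool_pos"],tr=st["tool_rot"]);np.savez("w6.npz",**d)
for n in("w4","w5","w6"):
    d=load(n+".npz")
    hs=cv2.cvtColor(d["img"],cv2.COLOR_BGR2HSV);m=cv2.inRange(hs,(40,80,40),(85,255,255));z=m*0;z[245:365,265:380]=m[245:365,265:380]
    print(n,cv2.boundingRect(z),cv2.countNonZero(z))
d=bot.snapshot("side");cv2.imwrite("pics/s6.png",cv2.resize(d["img"][190:300,290:430],None,fx=5,fy=5,interpolation=cv2.INTER_CUBIC))
```

```text
w4 (270, 262, 101, 99) 7758
w5 (270, 262, 101, 99) 7759
w6 (271, 262, 100, 99) 7753
```

View pics/w6.png

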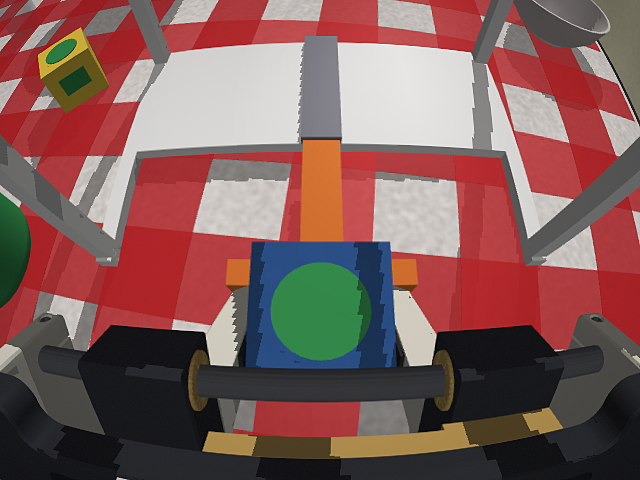

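View pics/s6.png

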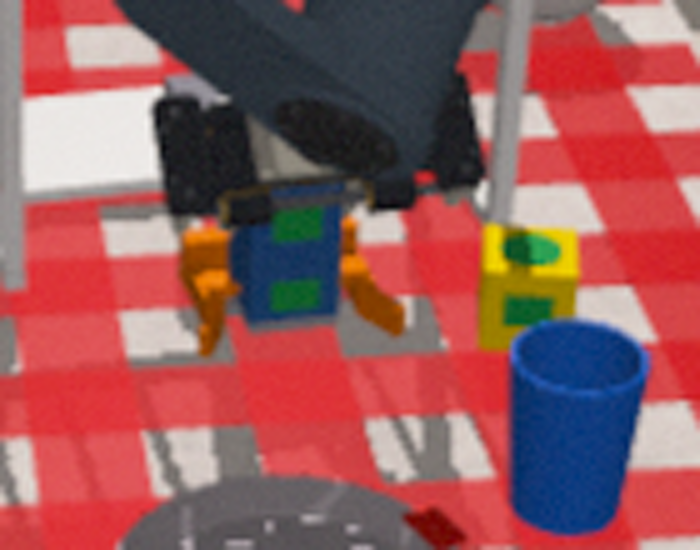

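No slip in the grip. The force was only drag, so I'll keep feeling.

```bash
python3 -m crank '[[[-0.8,0.6,0],[0,0,0],0],[[-0.8,0.6,0],[0,0,0],0]]'; python3 -c "
from h import *
from bench import bot
st=bot.sense();print(rkg(st),att(st),st['wrist_torque'])"
```

```text
clock: 7.25
tool_pos: [0.6431, 0.2336, 0.0666]
tool_rot: [0.655, -0.332, 0.625, -0.266]
wrist_force: [0.9, -3.3, 1.4]
width: 0.0559
[-24.3  -5.9  72.7] head by jaw -264.10 lean 39.97 jawtilt 0.00 [-0.59640221 -0.10663351 -0.01310763]
```

```bash
python3 -m crank '[[[-0.8,0.6,0],[0,0,0],0],[[-0.8,0.6,0],[0,0,0],0]]'; python3 -c "
from h import *
from bench import bot
st=bot.sense();print(rkg(st),att(st),st['wrist_torque'])"
```

```text
clock: 7.45
tool_pos: [0.6431, 0.234, 0.0667]
tool_rot: [0.655, -0.332, 0.624, -0.266]
wrist_force: [0.6, -7.1, 2.6]
width: 0.0558
[-23.9  -6.   72.8] head by jaw -264.10 lean 39.91 jawtilt -0.02 [-1.1362694   0.03835582  0.11532156]
```

```bash
python3 -m crank '[[[-0.8,0.6,0],[0,0,0],0],[[-0.8,0.6,0],[0,0,0],0]]'; python3 -c "
from h import *
from bench import bot
st=bot.sense();print(rkg(st),att(st),st['wrist_torque'])"
```

```text
clock: 7.65
tool_pos: [0.6432, 0.2341, 0.0668]
tool_rot: [0.655, -0.332, 0.624, -0.266]
wrist_force: [-1.8, -12.3, 3.4]
width: 0.0557
[-23.8  -6.1  72.9] head by jaw -264.10 lean 39.86 jawtilt -0.04 [-1.81491241  0.17614098  0.41973253]
```

Clear stop: the TCP stays at x = −23.8 while the push rises to about 12 N. I'll take the pressure off, then draw straight up, which is (-0.643, -0.766, 0) in tool axes.

```bash
python3 -m crank '[[[0.8,-0.6,0],[0,0,0],0],[[1.2,-1,0],[0,0,0],0]]'; python3 -c "
from h import *
from bench import bot
st=bot.sense();print(rkg(st),att(st),st['wrist_torque'],st['wrist_force'])"
```

```text
clock: 7.85
tool_pos: [0.6431, 0.2337, 0.0667]
tool_rot: [0.655, -0.332, 0.625, -0.266]
wrist_force: [1.2, -1.5, -0.5]
width: 0.0557
[-24.2  -5.9  72.8] head by jaw -264.11 lean 39.96 jawtilt -0.00 [-0.68943647 -0.11846492 -0.06900813] [ 1.21442482 -1.54741936 -0.53236431]
```

```bash
python3 -m crank '[[[-0.6,-0.8,0],[0,0,0],0],[[-1.3,-1.5,0],[0,0,0],0],[[-2.6,-3.1,0],[0,0,0],0],[[-3.9,-4.6,0],[0,0,0],0],[[-5.1,-6.1,0],[0,0,0],0]]'; python3 -c "
from h import *
from bench import bot
st=bot.sense();print(rkg(st),att(st),st['wrist_torque'],st['wrist_force'])
d=bot.snapshot('side');cv2.imwrite('pics/s7.png',cv2.resize(d['img'][190:300,290:430],None,fx=5,fy=5,interpolation=cv2.INTER_CUBIC))
d=bot.snapshot('wrist');cv2.imwrite('pics/w7.png',d['img'])"
```

```text
clock: 8.35
tool_pos: [0.6426, 0.2338, 0.074]
tool_rot: [0.655, -0.332, 0.625, -0.266]
wrist_force: [0.4, -2.1, -11.8]
width: 0.0559
[-24.1  -5.5  80.2] head by jaw -264.09 lean 39.92 jawtilt 0.06 [-1.88938118 -0.20803995 -0.02461212] [  0.42290475  -2.10393951 -11.82565485]
```

View pics/s7.png

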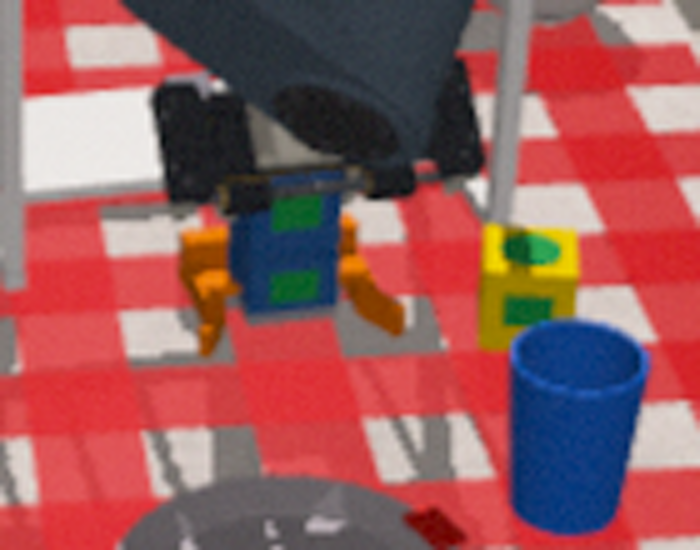

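View pics/w7.png

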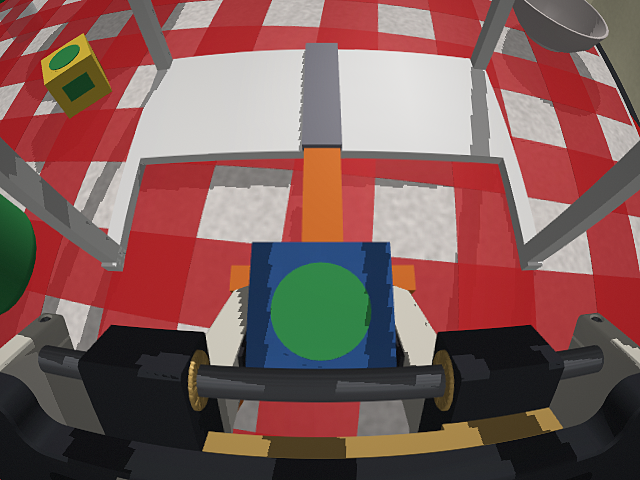

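```bash
python3 -m crank '[[[-1.3,-1.5,0],[0,0,0],0],[[-2.6,-3.1,0],[0,0,0],0],[[-3.9,-4.6,0],[0,0,0],0],[[-5.1,-6.1,0],[0,0,0],0]]'; python3 -c "
from h import *
from bench import bot
st=bot.sense();print(rkg(st),att(st),st['wrist_torque'],st['wrist_force'])
d=bot.snapshot('side');cv2.imwrite('pics/s8.png',cv2.resize(d['img'][190:300,290:430],None,fx=5,fy=5,interpolation=cv2.INTER_CUBIC))
"
```

```text
clock: 8.85
tool_pos: [0.6431, 0.2339, 0.0829]
tool_rot: [0.655, -0.332, 0.624, -0.266]
wrist_force: [-0.3, -2.6, -11.7]
width: 0.0556
[-24.   -5.9  89. ] head by jaw -264.09 lean 39.96 jawtilt -0.00 [-1.96335265 -0.04712719  0.09261782] [ -0.3048633   -2.61173949 -11.73504847]
```

View pics/s8.png

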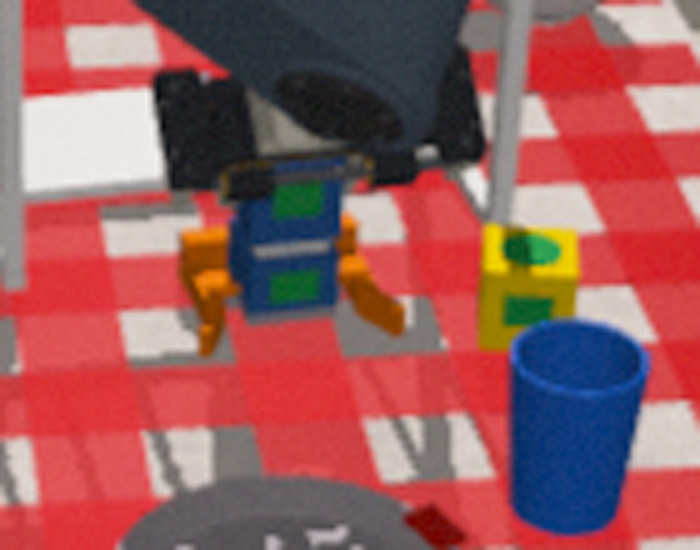

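The lid is separating: a light gap shows at about (290,247) in the crop, while the tin stays held. Continuing up.

```bash
python3 -m crank '[[[-2.6,-3.1,0],[0,0,0],0],[[-5.1,-6.1,0],[0,0,0],0],[[-7.7,-9.2,0],[0,0,0],0],[[-10.3,-12.3,0],[0,0,0],0],[[-12.9,-15.3,0],[0,0,0],0],[[-15.4,-18.4,0],[0,0,0],0],[[-18,-21.4,0],[0,0,0],0],[[-20.6,-24.5,0],[0,0,0],0]]'; python3 -m crank '[[[-1.9,-2.3,0],[0,0,0],0],[[-3.9,-4.6,0],[0,0,0],0],[[-5.8,-6.9,0],[0,0,0],0],[[-7.7,-9.2,0],[0,0,0],0],[[-9.6,-11.5,0],[0,0,0],0],[[-12.8,-15.3,0],[0,0,0],0],[[-16,-19.1,0],[0,0,0],0],[[-16,-19.1,0],[0,0,0],0]]';  python3 -c "
from h import *
from bench import bot
st=bot.sense();print(rkg(st),att(st),st['wrist_torque'],st['wrist_force'])
d=bot.snapshot('side');cv2.imwrite('pics/s9.png',cv2.resize(d['img'][170:300,290:430],None,fx=4.5,fy=4.5,interpolation=cv2.INTER_CUBIC))
"
```

```text
clock: 9.7
tool_pos: [0.6432, 0.234, 0.1154]
tool_rot: [0.655, -0.331, 0.624, -0.266]
wrist_force: [1.0, -0.6, -2.6]
width: 0.0557
clock: 10.5
tool_pos: [0.6435, 0.234, 0.1406]
tool_rot: [0.656, -0.331, 0.624, -0.266]
wrist_force: [0.3, -0.0, -0.3]
width: 0.0559
[-24.   -6.3 146.8] head by jaw -264.10 lean 39.97 jawtilt -0.08 [-0.43039521  0.01268767  0.05532791] [ 0.31938673 -0.00494846 -0.27510923]
```

View pics/s9.png

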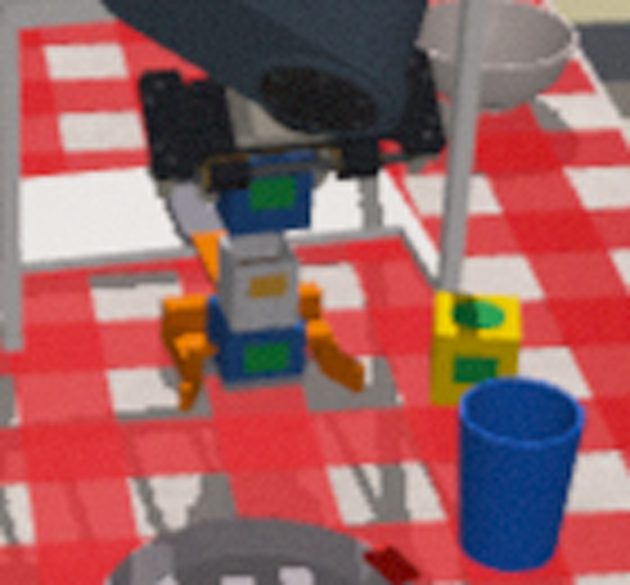

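The lid is clear of the neck and the open tin stands in the shoe. I'll rise a little, then back out of the rack.

```bash
python3 -m crank '[[[-6,-8,0],[0,0,0],0],[[-3,-15,0],[0,0,0],0],[[9,-25,0],[0,0,0],0],[[27,-40,0],[0,0,0],0],[[48,-60,0],[0,0,0],0],[[70,-80,0],[0,0,0],0],[[88,-98,0],[0,0,0],0],[[100,-110,0],[0,0,0],0]]';  python3 -c "
from h import *
from bench import bot
st=bot.sense();print(rkg(st),att(st),st['wrist_force'],G(st),st['joint_pos'].round(2))
for hd in (60,30,10):
  g={60:(.62,-.05,.19),30:(.56,-.25,.19),10:(.51,-.40,.14)}[hd]
  Rw,Pw=want(hd,40,g,-1);print(hd,*[np.round(v,1) for v in delta(st,Rw,Pw)])
"
```

```text
clock: 11.35
tool_pos: [0.6585, 0.0845, 0.1598]
tool_rot: [0.655, -0.331, 0.625, -0.266]
wrist_force: [-0.7, -0.4, -0.4]
width: 0.0561
[-174.2   -5.9  165.9] head by jaw -264.21 lean 39.95 jawtilt -0.02 [-0.7292799  -0.40581901 -0.36781335] [0.65904447 0.07941167 0.16589041] [-0.19  0.73  1.38  0.68  1.34 -0.56]
60 [ 80.9 -99.3 -48.9] [23.  27.4  0. ]
30 [ 230.4 -224.5 -127.1] [42.3 50.4  0. ]
10 [ 374.3 -279.9 -191.6] [55.1 65.8  0. ]
```

```bash
python3 -m crank '[[[27,-34,-16],[5.3,6.3,0],0],[[54,-66,-32],[10.6,12.6,0],0],[[81,-99,-48],[15.9,18.9,0],0],[[111,-124,-64],[21.1,25.2,0],0],[[141,-149,-80],[26.4,31.5,0],0],[[171,-175,-96],[31.7,37.8,0],0],[[200,-200,-112],[37,44.1,0],0],[[230,-225,-127],[42.3,50.4,0],0]]';  python3 -c "
from h import *
from bench import bot
st=bot.sense();print(rkg(st),att(st),st['wrist_force'],G(st),st['joint_pos'].round(2))
Rw,Pw=want(10,40,(.47,-.40,.16),-1);print(*[np.round(v,1) for v in delta(st,Rw,Pw)])
"
```

```text
clock: 12.15
tool_pos: [0.5638, -0.2469, 0.1846]
tool_rot: [0.404, 0.063, 0.704, -0.58]
wrist_force: [0.0, -0.4, -1.1]
width: 0.0557
[-491.1  127.1  190.8] head by jaw 29.73 lean 40.01 jawtilt -0.05 [ 0.03949702 -0.40860106 -1.07884626] [ 0.55930764 -0.24949022  0.1907511 ] [-0.76  0.46  1.8   0.91  0.89 -0.31]
[136.6 -74.4  88.1] [12.6 15.1 -0. ]
```

```bash
python3 -m crank '[[[30,-16,20],[3,3.7,0],0],[[60,-32,39],[6.2,7.4,0],0],[[90,-49,58],[9.4,11.2,0],0],[[118,-64,76],[12,14.4,0],0],[[136,-74,88],[12.6,15.1,0],0],[[136,-74,88],[12.6,15.1,0],0]]';  python3 -c "
from h import *
from bench import bot
st=bot.sense();print(att(st),st['wrist_force'],G(st),st['joint_pos'].round(2))
d=bot.snapshot('wrist');cv2.imwrite('pics/w10.png',d['img']);d.update(tp=st['tool_pos'],tr=st['tool_rot']);np.savez('w10.npz',**d)
"
```

```text
clock: 12.75
tool_pos: [0.4762, -0.3993, 0.1533]
tool_rot: [0.3, 0.182, 0.683, -0.64]
wrist_force: [0.9, 0.4, -0.4]
width: 0.0558
head by jaw 10.24 lean 39.99 jawtilt 0.01 [ 0.86679435  0.4188592  -0.38345248] [ 0.47113953 -0.40024444  0.15945886] [-1.04  0.5   1.82  0.98  0.82 -0.34]
```

View pics/w10.png

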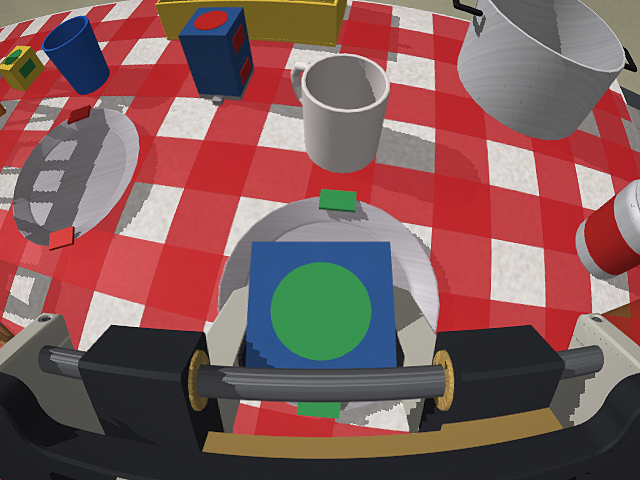

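Run:
```python
from h import *
d=load("w10.npz")
cv2.imwrite("pics/w10c.png",cv2.resize(d["img"][180:360,205:455],None,fx=3.2,fy=3.2,interpolation=cv2.INTER_CUBIC))
t=load("top0.npz");cv2.imwrite("pics/plc.png",cv2.resize(t["img"][200:305,425:530],None,fx=5.6,fy=5.6,interpolation=cv2.INTER_CUBIC))
```

```text
(no output)
```

View pics/w10c.png

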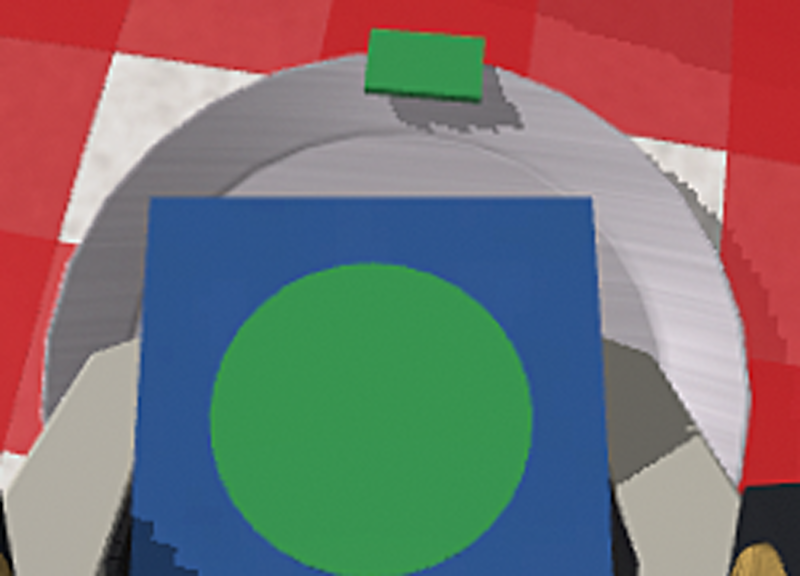

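View pics/plc.png

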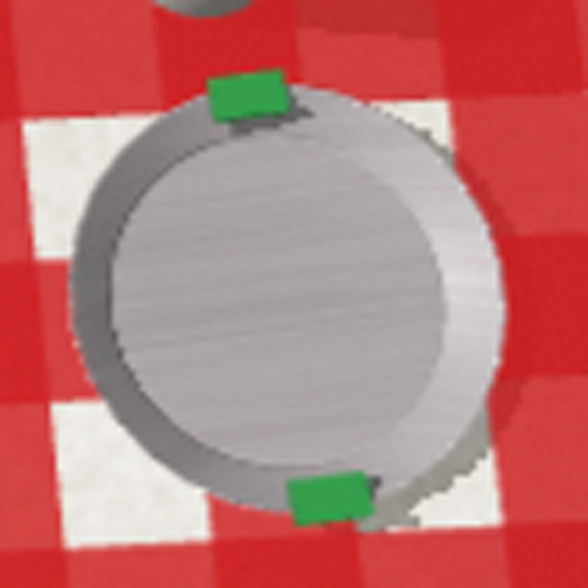

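Run:
```python
from h import *
from scipy.optimize import least_squares as ls
d=load("w10.npz");t=load("top0.npz")
A=wplane(d,np.array([(44,400),(47,320),(75,245),(150,155),(230,95),(300,62),(535,78),(640,145),(700,215),(740,300),(749,380)])/3.2+[205,180],.016)[:,:2]
B=onplane(t,np.array([(72,300),(85,210),(130,135),(330,92),(400,118),(460,180),(498,260),(505,315),(490,400),(200,500),(110,410)])/5.6+[425,200],.016)[:,:2]
F=wplane(d,np.array([(220,195),(300,148),(415,132),(500,150),(560,185),(625,255),(655,320)])/3.2+[205,180],.004)[:,:2]
for n,p in(("wrist rim",A),("top rim",B),("wrist floor",F)):
    r=ls(lambda q:np.hypot(*(p-q[:2]).T)-q[2],[.52,-.4,.09]);print(n,r.x.round(4),np.abs(r.fun).max().round(4))
```

```text
wrist rim [ 0.5163 -0.398   0.0975] 0.0016
top rim [ 0.5202 -0.4029  0.0981] 0.0029
wrist floor [ 0.5179 -0.3976  0.0755] 0.0003
```

```bash
python3 -c "
from h import *
from bench import bot
st=bot.sense();print(att(st),G(st))
for z in (.08,.045): 
  Rw,Pw=want(10,40,(.5168,-.398,z),-1);print(*[np.round(v,1) for v in delta(st,Rw,Pw)])
"
```

```text
head by jaw 10.34 lean 40.01 jawtilt 0.04 [ 0.47195052 -0.3988765   0.15968228]
[17.3 89.5  7.3] [ 0.2  0.2 -0. ]
[ 39.8 116.3   7.3] [ 0.2  0.2 -0. ]
```

```bash
python3 -m crank '[[[4,30,2],[0,0,0],0],[[9,60,5],[0,0,0],0],[[17,89,7],[0,0,0],0],[[25,98,7],[0,0,0],0],[[32,107,7],[0,0,0],0],[[37,113,7],[0,0,0],0],[[40,116,7],[0.2,0.2,0],0],[[40,116,7],[0.2,0.2,0],0]]';  python3 -c "
from h import *
from bench import bot
st=bot.sense();print(att(st),st['wrist_force'],G(st))
Rw,Pw=want(10,40,(.5168,-.398,.034),-1);print(*[np.round(v,1) for v in delta(st,Rw,Pw)])
"
```

```text
clock: 13.6
tool_pos: [0.5222, -0.3958, 0.0391]
tool_rot: [0.3, 0.182, 0.683, -0.64]
wrist_force: [0.3, -0.9, -0.5]
width: 0.0559
head by jaw 10.14 lean 40.01 jawtilt 0.00 [ 0.25638453 -0.86420573 -0.52602091] [ 0.51710027 -0.39668751  0.0452652 ]
[7.6 8.3 1.3] [ 0.1  0.1 -0. ]
```

```bash
python3 -m crank '[[[1.9,2.3,0.5],[0,0,0],0],[[3.8,4.6,1],[0,0,0],0],[[5.5,6.5,1],[0,0,0],0],[[7,8.3,1],[0,0,0],0],[[7,8.3,1],[0,0,0],0]]';  python3 -c "
from h import *
from bench import bot
st=bot.sense();print(att(st),st['wrist_force'],st['wrist_torque'],G(st))"
```

```text
clock: 14.1
tool_pos: [0.5223, -0.3968, 0.028]
tool_rot: [0.3, 0.182, 0.683, -0.64]
wrist_force: [0.3, 0.9, -0.2]
width: 0.0561
head by jaw 10.15 lean 40.00 jawtilt 0.01 [ 0.32978167  0.87473701 -0.20131884] [-0.091466    0.5113468   0.01860953] [ 0.51726182 -0.39769866  0.0341607 ]
```

```bash
python3 -m crank '[[[0.6,0.8,0],[0,0,0],0],[[0.6,0.8,0],[0,0,0],0]]';python3 -m crank '[[[0.6,0.8,0],[0,0,0],0],[[0.6,0.8,0],[0,0,0],0]]';  python3 -c "
from h import *
from bench import bot
st=bot.sense();print(att(st),st['wrist_force'],st['wrist_torque'],G(st))"
```

```text
clock: 14.3
tool_pos: [0.5225, -0.3969, 0.0273]
tool_rot: [0.3, 0.182, 0.683, -0.64]
wrist_force: [0.3, 0.1, -1.3]
width: 0.0558
clock: 14.5
tool_pos: [0.5225, -0.3968, 0.0263]
tool_rot: [0.3, 0.182, 0.683, -0.64]
wrist_force: [-1.1, 0.5, -0.3]
width: 0.0556
head by jaw 10.15 lean 40.01 jawtilt -0.01 [-1.05976934  0.46648302 -0.29270654] [-0.09673587  0.48620293 -0.0319412 ] [ 0.5174472  -0.39774365  0.03237825]
```

```bash
python3 -m crank '[[[0.6,0.8,0],[0,0,0],0],[[0.6,0.8,0],[0,0,0],0]]';python3 -m crank '[[[0.3,0.4,0],[0,0,0],0],[[0.3,0.4,0],[0,0,0],0]]';  python3 -c "
from h import *
from bench import bot
st=bot.sense();print(att(st),st['wrist_force'],st['wrist_torque'],G(st))"
```

```text
clock: 14.7
tool_pos: [0.5226, -0.3969, 0.0253]
tool_rot: [0.3, 0.182, 0.683, -0.64]
wrist_force: [0.5, -1.2, -0.3]
width: 0.0558
clock: 14.9
tool_pos: [0.5227, -0.3969, 0.0253]
tool_rot: [0.3, 0.182, 0.683, -0.64]
wrist_force: [-3.6, 1.2, 5.2]
width: 0.0556
head by jaw 10.16 lean 40.05 jawtilt -0.02 [-3.60687856  1.2436007   5.23810805] [0.19187237 0.50162976 0.16350568] [ 0.51759163 -0.39779719  0.03143914]
```

Contact at the predicted height (grasp at 31.4 mm, +5 N). Opening, then backing out along the tool axis.

```bash
python3 -m crank '[[[0,0,0],[0,0,0],0.65],[[0,0,0],[0,0,0],0.7],[[0,0,0],[0,0,0],0.85],[[0,0,0],[0,0,0],0.85],[[0,0,0],[0,0,0],0.85]]'; python3 -c "
from h import *
from bench import bot
st=bot.sense();print(st['width'],st['wrist_force'])
d=bot.snapshot('wrist');cv2.imwrite('pics/w11.png',d['img'])"
```

```text
clock: 15.4
tool_pos: [0.5226, -0.3968, 0.0248]
tool_rot: [0.3, 0.182, 0.683, -0.64]
wrist_force: [-0.1, 0.3, -1.3]
width: 0.0786
0.07856188061727096 [-0.12645828  0.34453111 -1.27469771]
```

View pics/w11.png

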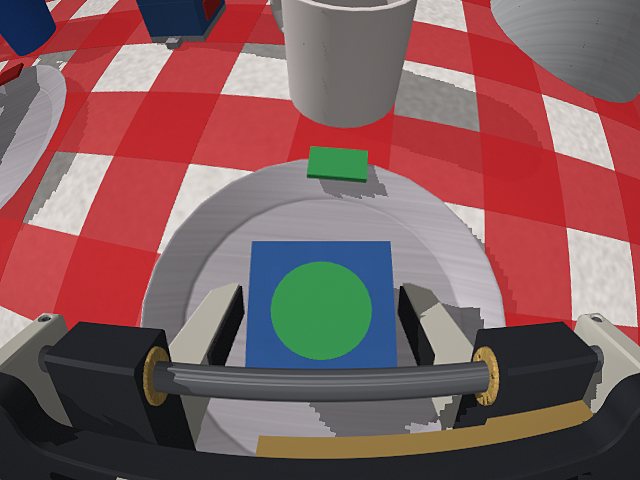

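The lid stands free and upright between the open fingers. Retreat along −y of the tool.

```bash
python3 -m crank '[[[0,-10,0],[0,0,0],0.85],[[0,-25,0],[0,0,0],0.85],[[0,-50,0],[0,0,0],0.85],[[0,-85,0],[0,0,0],0.85],[[-10,-125,0],[0,0,0],0.85],[[-20,-165,0],[0,0,0],0.85],[[-30,-200,0],[0,0,0],0.85],[[-30,-200,0],[0,0,0],0.85]]'; python3 -c "
from h import *
from bench import bot
st=bot.sense();print(st['tool_pos'],st['wrist_force'])
for n in('wrist','side','top'):
  d=bot.snapshot(n);cv2.imwrite('pics/f_'+n+'.png',d['img']);d.update(tp=st['tool_pos'],tr=st['tool_rot']);np.savez('f_'+n+'.npz',**d)"
```

```text
clock: 16.25
tool_pos: [0.4174, -0.4175, 0.2024]
tool_rot: [0.301, 0.183, 0.68, -0.643]
wrist_force: [1.0, -0.6, -0.2]
width: 0.079
[ 0.41739001 -0.41752046  0.20244066] [ 1.03984564 -0.61865917 -0.18994533]
```

View pics/f_wrist.png

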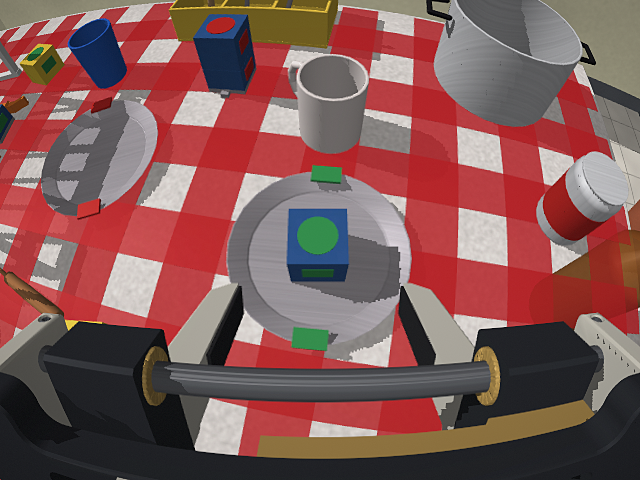

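View pics/f_side.png

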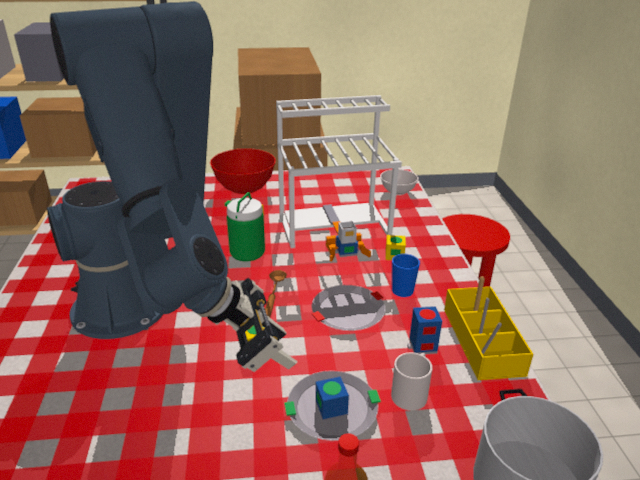

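View pics/f_top.png

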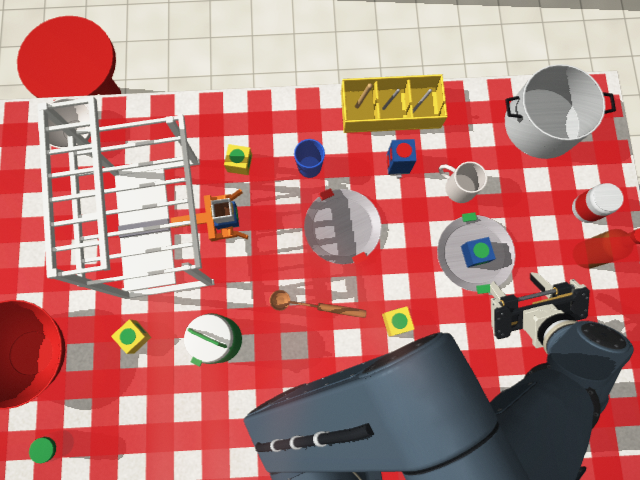

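Run:
```python
from h import *
from scipy.optimize import least_squares as ls
t=load("f_top.npz");s=load("f_side.npz");w=load("f_wrist.npz");t0=load("top0.npz")
for n,d,f,roi in(("wrist",w,wplane,(285,360,210,258)),("top",t,onplane,(468,495,238,262)),("side",s,onplane,(315,350,378,396))):
    hs=cv2.cvtColor(d["img"],cv2.COLOR_BGR2HSV);m=cv2.inRange(hs,(40,80,40),(85,255,255));z=m*0;a,b,c,e=roi;z[c:e,a:b]=m[c:e,a:b]
    M=cv2.moments(z,True);print(n,"tag",f(d,[[M['m10']/M['m00'],M['m01']/M['m00']]],.060).round(4))
print("tags plate wrist",wplane(w,[(327,174),(311,339)],.018).mean(0).round(4))
a=cv2.resize(t["img"][180:250,180:260],None,fx=7,fy=7,interpolation=cv2.INTER_CUBIC)
b=cv2.resize(s["img"][205:275,310:390],None,fx=7,fy=7,interpolation=cv2.INTER_CUBIC)
cv2.imwrite("pics/fc.png",cv2.resize(np.hstack([a,b]),None,fx=.7,fy=.7))
df=np.abs(t["img"].astype(int)-t0["img"]).max(2)>60;df[330:,:]=0;cv2.imwrite("pics/diff.png",(df*255).astype(np.uint8))
```

```text
wrist tag [[ 0.5144 -0.3961  0.06  ]]
top tag [[ 0.5202 -0.4008  0.06  ]]
side tag [[ 0.5145 -0.3975  0.06  ]]
tags plate wrist [ 0.5167 -0.3981  0.018 ]
```

View pics/fc.png

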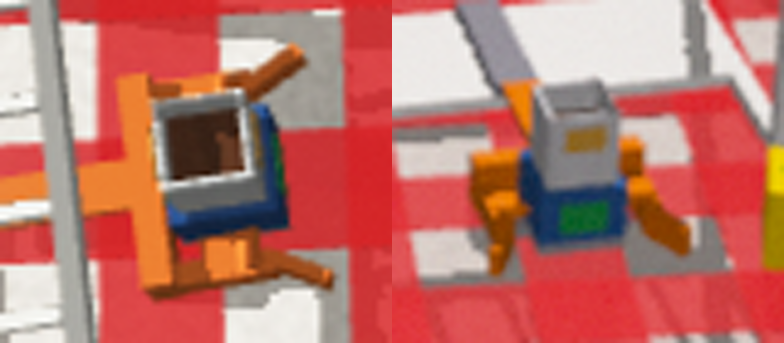

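View pics/diff.png

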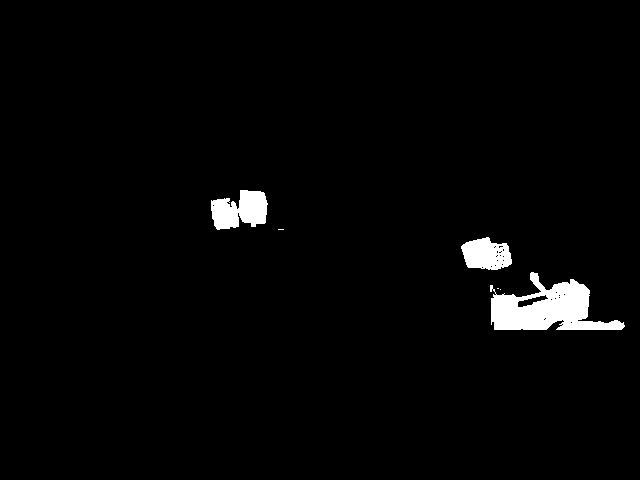

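The open tin stands upright against the shoe's end wall. The lid's tag is 2–3 mm from the plate's centre within each view, and the difference image shows that nothing else moved. Handing in.

```bash
python3 -c "
from bench import bot
s=bot.sense();print(s['clock'],s['wrist_force'],s['qvel'].round(3));print(bot.finish_job())"
```

```text
16.4 [-0.28409787  0.40277006 -0.44765448] [ 0.012  0.03   0.003  0.004 -0.003 -0.   ]
the job is handed in; nothing more can be done
None
```

The green tin is open and standing in the shoe, and its lid is tag up on the green-tagged plate. I handed the job in at 16.4 s; no verdict was reported.

- **Sliding in:** I gripped the tin leaning 40°, turned it about 13° to square it to the rack, and slid it in until it stopped. The TCP held still while the push rose to 12 N, with no sign of slip in the grip.
- **Lid:** I eased off and drew the lid straight up. The downward pull read about 12 N at the two stops I checked. I set it on the plate at about 5 N of contact before opening the fingers.
- **Last checks:** The tin stands upright against the shoe's end wall. The red tin is still shut, and a before/after picture of the table shows nothing else moved (the strip nearest the base, behind the arm, was not compared). The gripper was clear of everything, with the wrist force near zero.
- **Disagreement:** The cameras differ by 4–6 mm on absolute positions, for both the plate and the lid. I used the wrist camera's values. Within the wrist and top views the lid is 2–3 mm from the plate's centre.

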